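Open the label printer on the packing bench

TASK

The label printer on the packing bench is out of labels and has to stand open for a new roll. A small carton has been left in front of it: push it along the bench to either side, without picking it up or tipping it over, until nothing stands in front of the printer, with a couple of centimetres to spare. Then use a fingertip, without pinching, to flip the printer's lid up by its front lip and over past upright, so that it stays lying back open by its own weight; leave everything else on the bench where it is.

Things in the scene. Friction and masses are not known exactly. Their poses are not given: they have to be found in the camera images.
- printer: Desktop label printer, black base with a grey lid, fixed to the bench: 120 mm wide (its y, -60 to +60), 148 mm high with the lid shut. Origin at the centre of its underside; its x axis points from its front to its rear, z up. The base reaches from x = -78 mm (plinth, up to 24 mm high) and x = -66 mm (front wall, 24 to 80 mm high) to x = +85 mm. The lid's front face stands at x = -72 mm, and from its foot the finger lip sticks out forward to x = -94 mm.
- lid (a joint): Angle of the lid about its rear hinge, rad: 0 = shut, grows as the lid swings up and to the rear, stop at 1.9. The hinge line runs along the printer's y axis. No latch; the hinge is free and lightly damped, the lid weighs about 0.2 kg and is hollow below. Its weight shuts it below about 1.2 rad and opens it against the stop beyond that.
- lid_lip (a point): Middle of the front lower edge of the lid's finger lip, moves with the lid: with the lid shut 172 mm in front of the hinge and 83.5 mm above the bench. The lip is a flat plate 100 mm wide (along y), 6 mm thick, its upper half (lid_c1 in the rules) stepped back 6 mm from the edge of its lower half (lid_c0); open from below: it overhangs the base's front wall by 28 mm, and its underside is flat for 42 mm inward from this edge.
- lid_hinge (a point): Middle of the hinge line of the lid, 90 mm above the bench, at x = +78 mm in the printer's frame; the lid's outside reaches 58 mm above it when shut.
- carton: Small sealed cardboard carton, loose, 70 x 70 mm and 100 mm high, about 0.3 kg, standing 10 to 40 mm in front of the printer's lip. Origin at the centre of its underside, axes along its edges, z up.
- jar: Bystander: brown jar of nuts with a gold lid, loose, 90 mm diameter, 133 mm high, standing to one side of the printer. Origin at the centre of its underside.
- tape_gun: Bystander: tape gun lying on its side, loose, blue frame with a roll of tape 104 mm across, cream handle; about 165 x 200 mm, 59 mm high. Lies to the other side of the printer from the jar. Origin near the middle of its frame, on the bench; the handle reaches 145 mm from it along its -y, away from the robot.
- label_roll: Bystander: new roll of white labels lying flat, loose, 90 mm diameter, 58 mm high, on the right of the bench, some way off. Origin at the centre of its underside.
Mind the look-alikes: they are no part of the job. Leave any purple look-alike of the carton alone.

How it is judged:
On the way, in this order (a step that is already met when the one before it is completed fails the run):
1. the carton stands to one side, clear of the printer's front, before the lid is opened ((y of carton in the frame of printer above 0.11 m or y of carton in the frame of printer below -0.11 m) and angle between carton's own z axis and vertical below 0.15 rad), for 0.2 s.
2. the lid has gone over past upright (value of joint lid above 1.6 rad), for 0.2 s.
At the end, for the whole second after the job is handed in: The lid lies back open at rest near its stop (more than 1.75 rad) with nothing touching it; the carton stands upright at rest on the bench, its centre more than 110 mm to the left or right of the printer's centre line (value of joint lid above 1.75 rad and velocity of joint lid between -0.05 and 0.05 rad/s and (y of carton in the frame of printer above 0.11 m or y of carton in the frame of printer below -0.11 m) and angle between carton's own z axis and vertical below 0.1 rad and height (world z) of carton below 0.006 m and linear speed of carton below 0.02 m/s).
It fails at once if the lid's lip is pinched between the fingers (both pressing on its top and its underside) (contact force between the fingers and lid_c1 above 1 N and contact force between the fingers and lid_c0 above 1 N).
It fails at once if the carton is lifted off the bench (more than 20 mm) (height (world z) of carton above 0.02 m).
It fails at once if the carton is tipped over (angle between carton's own z axis and vertical above 0.5 rad).
It fails at once if a bystander is moved more than 30 mm (distance of any of jar, tape_gun, label_roll from where it was at the start of the episode above 0.03 m).
It also fails if it takes over 64 s, if anything falls off the work surface, if the arm or the gripper's body presses on something with over 40 N, if the wrist force passes 120 N, or if a joint passes its speed limit or range.

ROBOT

A 6-joint arm with a two-finger parallel gripper is mounted at the origin on the work surface. World frame = base frame: x ahead of the robot, y to its left, z up, the work surface at z = 0. Lengths are in m, angles in rad, forces in N, time in s.
With the tool pointing down it reaches from about 0.35 to 0.975 m from the base axis. Payload 4.9 kg.
Tool frame: the origin (TCP) lies on the centre line of the jaws, within the pads' length; the fingertips stand ctrl.tcp_to_tips ahead of it and the grasp point (between the pads) lies 3 mm ahead of it (ctrl.tcp_to_tips is the distance from the TCP to the fingertips, in m); z points along the fingers, y is the direction in which the jaws open and shut (so a half turn about z gives the same grasp; the last joint's range is limited). The gripper opens to 85 mm and grips with 20 to 120 N. Pads are 22 mm wide; open, the fingers measure 114 mm over their backs; the gripper's body (76 mm by 85 mm) begins 54 mm behind the grasp point. The pads swing forward as they close: fully open they stand 13 mm farther back than shut.
Start: joints at [1.003, 0.053, 1.613, -0, 1.476, -0.119], TCP at [0.271, 0.563, 0.253] pointing down, gripper open.
Joint ranges: [-3.01, 3.01], [-1.01, 2.22], [0.06, 2.58], [-1.02, 4.17], [0.09, 2.62], [-3.14, 3.14]. Speed limits (rad/s): [2.57, 2.57, 3.14, 3.14, 3.14, 3.14].

INTERFACE

Orientations are given as a rotation vector (axis times angle).
In Python, from station import ctrl, vision gives the robot as it stands.
- The arm moves only by the tool jog_arm, never from a script. Its argument "deltas" is a list of rows, each a list of 7 numbers: the turn, a rotation vector about the tool's x, y, z in rad, then the shift along the tool's x, y, z in cm, then the opening, from 0 (shut) to 1 (fully open). A call has 1 to 12 rows; each row shifts and turns the commanded pose from where the row before left it, along the tool's axes as they then stand; what a row does not reach is not made up. A row lasts 1/12 s, in which the tool goes at most 41.7 mm and 7.16 degrees, less where a joint would pass 70% of its speed; a pose out of reach is approached as far as the arm can. A call with a gripper value outside its range is refused whole. The fingers move at their own pace and stop on an object; "grip_force" is the grip in N (left out, the last holds). Time passes only in rows, so rows that do not move let the fingers close. It gives the time, the measured TCP pose, the force and the opening at its end, in the units of the state.
- ctrl.get_obs(): the state, without advancing time (a new reading comes with each control period).
- vision.get_image(name): name is "side" or "top" or "wrist"; returns (picture, depth): 400x640x3 uint8, red, green, blue; 400x640 float32, m along the optical axis (not along the pixel's ray), 0 where there is no reading.
- vision.calibration(name): a dict with "fx", "fy", "cx", "cy" (pixels), "rvec" (rotation vector, rad) and "tvec" (3), from world to camera coordinates, as OpenCV has them; the wrist camera has in their place "hand_eye" (4x4, takes a point from camera to tool coordinates, whose origin is the TCP and whose axes are the flange's). Camera axes: x right, y down, z forward; pixel columns grow to the right and rows downward; lengths in m; the calibration is good to about 2 mm. A picture is of the moment at which its call begins: read the wrist's pose just before it. calibration takes no time and is no camera call.
- ctrl.finish_job(): hands the job in, once; it reports no verdict.
The state is a dict: "t": time; "q": joint angles; "dq": joint speeds; "effort": joint torques, N m; "tool_pos": TCP position; "tool_rot": TCP orientation; "contact_force": force on the tool from outside, world axes, zero at the start; "wrist_torque": the same for the moment, N m; "opening": finger opening in m.
Only numpy, scipy, OpenCV 4.12 (cv2) and the standard library are available. Lean on these libraries where they do the work, as an engineer would, in place of code of your own. Each camera call takes 0.05 s, during which the arm holds its last target. There are 200 camera calls.

## Working session

There is one attempt and no reset: what is moved stays moved. The work goes in short steps, Python scripts to look and compute and a tool call to move; the robot and the scene stay as the last step left them, time stands still between calls to the robot, and variables do not carry over. Pictures are saved under pics/ and viewed, about 8 in all and at most 12, crops included, and the job is handed in when it is done.

Besides the shell and the picture viewer there is one more tool, called after "Call:" as name(argument=value, ...), one argument or row to a line, values as JSON. jog_arm: Moves the arm, as the interface text tells. Its arguments: {"type":"object","properties":{"deltas":{"type":"array"},"grip_force":{"type":"number"}},"required":["deltas"]}

```bash
ls; mkdir -p pics
cat > h.py <<'E'
import numpy as np, cv2
from station import ctrl, vision
def cam(n):
    c=vision.calibration(n); K=np.array([[c['fx'],0,c['cx']],[0,c['fy'],c['cy']],[0,0,1.]])
    R=cv2.Rodrigues(np.array(c['rvec'],float))[0]; return K,R,np.array(c['tvec'],float).ravel()
def cloud(n,depth):
    K,R,t=cam(n); v,u=np.mgrid[:400,:640]
    P=np.stack([(u-K[0,2])/K[0,0]*depth,(v-K[1,2])/K[1,1]*depth,depth],-1)
    return (P-t)@R
def ray(n,u,v,z):
    K,R,t=cam(n); d=R.T@np.linalg.inv(K)@[u,v,1]; o=-R.T@t
    return o+d*(z-o[2])/d[2]
def proj(n,p):
    K,R,t=cam(n); q=K@(R@np.asarray(p)+t); return q[:2]/q[2]
E
python3 - <<'E'
from h import *
o=ctrl.get_obs(); print({k:np.round(v,3) for k,v in o.items()}, ctrl.tcp_to_tips)
for n in ('top','side'):
    im,d=vision.get_image(n); cv2.imwrite(f'pics/{n}0.png',im[...,::-1]); np.savez(f'{n}0.npz',im=im,d=d)
    K,R,t=cam(n); print(n,-R.T@t,R[2],K[0,0])
E
```

```text
pics
{'t': np.float64(0.0), 'q': array([ 1.003,  0.053,  1.614,  0.   ,  1.476, -0.119]), 'dq': array([ 0.001, -0.   ,  0.001,  0.   ,  0.001,  0.   ]), 'effort': array([ 1.0000e-03, -3.9367e+01, -3.7018e+01, -0.0000e+00,  7.0000e-03,
        0.0000e+00]), 'tool_pos': array([0.271, 0.563, 0.252]), 'tool_rot': array([-6.990e-01, -3.062e+00,  3.000e-03]), 'contact_force': array([0.295, 0.256, 0.264]), 'wrist_torque': array([-0.008, -0.012,  0.031]), 'opening': np.float64(0.085)} 0.022
top [ 0.39629028 -0.00753693  1.05588023] [ 0.17291197 -0.01155309 -0.98486952] 366.0317619253498
side [-0.00794344 -0.78102028  0.72471675] [ 0.48988063  0.65796214 -0.57192901] 392.9004292271134
```

View pics/top0.png

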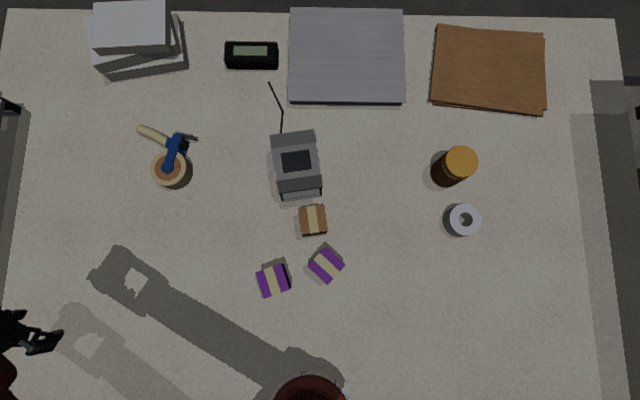

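View pics/side0.png

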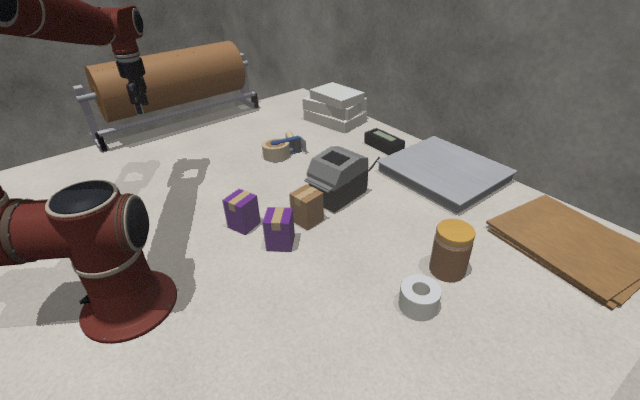

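The top view shows the printer at about (297,165) with its lip toward the robot at (300,193). A brown carton with a tape stripe sits at (313,220), and there are two purple ones at (274,280) and (326,265). The brown one is the target: it is the only one right in front of the lip. The tape gun is at (170,165), the jar at (455,165) and the roll at (463,220). The side view agrees, with the brown carton at (307,207) and the printer at (338,177). Next I'll measure and check with a crop.

```bash
cat > m.py <<'E'
from h import *
S={n:np.load(f'{n}0.npz') for n in('top','side')}
for n in S:
    im,d=S[n]['im'],S[n]['d']; P=cloud(n,d); hsv=cv2.cvtColor(im,cv2.COLOR_RGB2HSV)
    z=P[...,2]
    print(n,'bench z',np.median(z[300:340,330:500]) if n=='top' else np.median(z[330:380,250:350]))
    win=(slice(185,250),slice(285,340)) if n=='top' else (slice(180,235),slice(285,327))
    m=np.zeros(z.shape,bool); m[win]=True
    c=m&(z>.085)&(z<.115)&(hsv[...,0]<25)&(hsv[...,1]>50)
    pts=P[c]; 
    if len(pts)>5:
        r=cv2.minAreaRect((pts[:,:2]*1000).astype(np.float32)); print('carton top',len(pts),np.median(pts[:,2]),r)
    win=(slice(120,205),slice(262,330)) if n=='top' else (slice(140,212),slice(300,372))
    m[:]=False; m[win]=True
    for lo,hi in((.125,.17),(.06,.17)):
        c=m&(z>lo)&(z<hi)&(hsv[...,1]<50); pts=P[c]
        print('printer',lo,len(pts),pts[:,2].max(),cv2.minAreaRect((pts[:,:2]*1000).astype(np.float32)))
P=cloud('top',S['top']['d'])
for nm,(u,v) in dict(jar=(461,160),roll=(455,213),tape=(165,165),purp1=(266,280),purp2=(320,262)).items(): print(nm,P[v,u].round(3))
a=cv2.resize(S['top']['im'][115:305,225:365],None,fx=3,fy=3,interpolation=3); b=cv2.resize(S['side']['im'][135:260,215:375],None,fx=2.4,fy=2.4,interpolation=3)
o=np.zeros((600,810,3),np.uint8);o[:570,:420]=a;o[:300,422:806]=b[:300];o=o[:,:800]
cv2.imwrite('pics/crop.png',o[...,::-1])
E
python3 m.py
```

```text
top bench z -0.00045578771168306267
carton top 705 0.09962584111835018 ((516.6292724609375, -1.9256019592285156), (71.36433410644531, 69.7598876953125), 8.464888572692871)
printer 0.125 2258 0.15212996997024864 ((676.8789672851562, 44.68442153930664), (141.13404846191406, 120.03448486328125), 9.178384780883789)
printer 0.06 2971 0.15212996997024864 ((646.7103881835938, 39.80985641479492), (202.2537078857422, 120.03448486328125), 9.178384780883789)
side bench z 0.0013064583547062938
carton top 472 0.10085886223649909 ((517.7783813476562, -5.827167510986328), (75.32923126220703, 70.90796661376953), 9.245838165283203)
printer 0.125 1067 0.15157873047589826 ((676.1206665039062, 42.38945007324219), (144.133056640625, 125.18273162841797), 9.433470726013184)
printer 0.06 2210 0.15157873047589826 ((643.974853515625, 37.23529815673828), (217.7494354248047, 125.81050109863281), 8.537646293640137)
jar [ 0.672 -0.392  0.131]
roll [ 0.542 -0.397  0.056]
tape [0.668 0.411 0.061]
purp1 [0.358 0.114 0.099]
purp2 [ 0.404 -0.023  0.102]
```

View pics/crop.png

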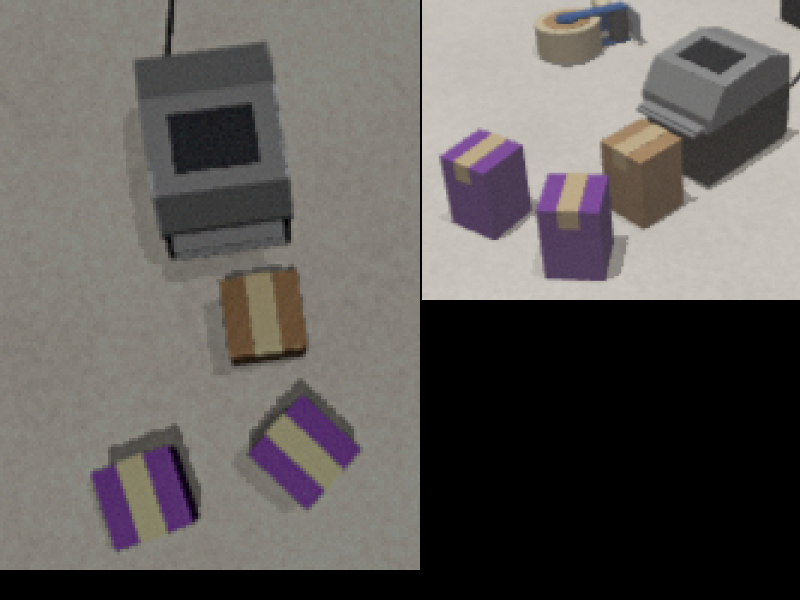

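The crop confirms that the plain brown carton is in front of the lip and that the two purple look-alikes stand apart. Next I'll get the printer frame and the gap.

Run:
```python
from h import *
print([a for a in dir(ctrl) if a[0]!='_'],[a for a in dir(vision) if a[0]!='_'])
psi=np.radians(9.2); ex=np.array([np.cos(psi),np.sin(psi)]); ey=np.array([-ex[1],ex[0]])
for n in('top','side'):
    s=np.load(n+'0.npz'); P=cloud(n,s['d']).reshape(-1,3); a=P[:,:2]@ex; b=P[:,:2]@ey; z=P[:,2]
    m=(abs(b+.064)<.04)&(a>.4)&(a<.9)
    # profile along printer x
    for lo in np.arange(.53,.80,.01):
        k=m&(a>=lo)&(a<lo+.01); 
        if n=='top' or lo<.62: print(n,round(lo,3),k.sum(),np.percentile(z[k],[10,50,90]).round(3) if k.any() else '')
    k=(z>.03)&(z<.2)&(a>.55)&(a<.75)&(abs(b+.064)<.1); print('b',b[k].min(),b[k].max())
    k=(z>.09)&(z<.11)&(abs(b+.085)<.05)&(a>.4)&(a<.56); print('carton a',a[k].min(),a[k].max(),'b',b[k].min(),b[k].max())
```

```text
['MotionError', 'finish_job', 'get_obs', 'tcp_to_tips'] ['calibration', 'get_image']
top 0.53 106 [-0.001  0.099  0.102]
top 0.54 64 [-0.002  0.098  0.101]
top 0.55 29 [-0.003 -0.001  0.002]
top 0.56 88 [-0.003 -0.     0.003]
top 0.57 209 [-0.002  0.084  0.089]
top 0.58 157 [-0.002  0.088  0.091]
top 0.59 167 [0.09  0.105 0.113]
top 0.6 154 [0.114 0.122 0.127]
top 0.61 148 [0.13  0.136 0.14 ]
top 0.62 122 [0.138 0.14  0.142]
top 0.63 122 [0.139 0.142 0.145]
top 0.64 122 [0.141 0.143 0.146]
top 0.65 119 [0.142 0.144 0.146]
top 0.66 119 [0.143 0.145 0.147]
top 0.67 120 [0.144 0.146 0.148]
top 0.68 115 [0.144 0.147 0.149]
top 0.69 112 [0.144 0.147 0.149]
top 0.7 103 [0.144 0.146 0.148]
top 0.71 96 [0.14  0.143 0.144]
top 0.72 95 [0.137 0.139 0.141]
top 0.73 98 [0.133 0.135 0.137]
top 0.74 41 [0.13  0.132 0.134]
top 0.75 0 
top 0.76 0 
top 0.77 0 
top 0.78 0 
top 0.79 38 [-0.003  0.     0.004]
b -0.12414535996171382 -0.0039533962995753355
carton a 0.400177519751714 0.5452088507933638 b -0.1331211202611974 -0.04936289830235331
side 0.53 32 [0.1   0.102 0.103]
side 0.54 19 [0.1   0.101 0.102]
side 0.55 0 
side 0.56 5 [0.035 0.086 0.089]
side 0.57 80 [0.085 0.088 0.092]
side 0.58 98 [0.002 0.088 0.093]
side 0.59 266 [0.031 0.096 0.113]
side 0.6 152 [0.054 0.121 0.129]
side 0.61 105 [0.131 0.136 0.141]
b -0.13001884083974793 -0.003664786210522472
carton a 0.4002210050165464 0.5478270974711265 b -0.1346077500789418 -0.05222373099401409
```

Call:
jog_arm(
  deltas=[
    [0, 0, 0.08, 0, 0, 0, 0.35],
    [0, 0, 0.08, 0, 0, 0, 0.35],
    [0, 0, 0.08, 0, 0, 0, 0.35],
    [0, 0, 0.08, 0, 0, 0, 0.35],
    [0, 0, 0.08, 0, 0, 0, 0.35],
    [0, 0, 0.08, 0, 0, 0, 0.35],
  ],
)

```text
t: 0.6
tool_pos: [0.271, 0.5628, 0.2525]
tool_rot: [-1.413, -2.806, 0.002]
contact_force: [-0.3, 0.1, 0.5]
opening: 0.0302
```

Call:
jog_arm(
  deltas=[
    [0, 0, 0.08, 0, 0, 0, 0.35],
    [0, 0, 0.08, 0, 0, 0, 0.35],
    [0, 0, 0.08, 0, 0, 0, 0.35],
    [0, 0, 0.08, 0, 0, 0, 0.35],
    [0, 0, 0.08, 0, 0, 0, 0.35],
    [0, 0, 0.08, 0, 0, 0, 0.35],
    [0, 0, 0, -3.5, 1.0, 0, 0.35],
    [0, 0, 0, -3.5, 1.0, 0, 0.35],
    [0, 0, 0, -3.5, 1.0, 0, 0.35],
    [0, 0, 0, -3.5, 1.0, 0, 0.35],
    [0, 0, 0, -3.5, 1.0, 0, 0.35],
    [0, 0, 0, -3.5, 1.0, 0, 0.35],
  ],
)

```text
t: 1.6
tool_pos: [0.3643, 0.3638, 0.2527]
tool_rot: [-2.034, -2.394, 0.001]
contact_force: [1.1, 0.5, 0.2]
opening: 0.03
```

Call:
jog_arm(
  deltas=[
    [0, 0, 0, -3.5, 1.0, 0, 0.35],
    [0, 0, 0, -3.5, 1.0, 0, 0.35],
    [0, 0, 0, -3.5, 1.0, 0, 0.35],
    [0, 0, 0, -3.5, 1.0, 0, 0.35],
    [0, 0, 0, -3.5, 1.0, 0, 0.35],
    [0, 0, 0, -3.5, 1.0, 0, 0.35],
    [0, 0, 0, -3.5, 1.0, 0, 0.35],
    [0, 0, 0, -3.5, 1.0, 0, 0.35],
    [0, 0, 0, -3.5, 0.8, 0, 0.35],
    [0, 0, 0, 0, 0, 0, 0.35],
  ],
)

```text
t: 2.43
tool_pos: [0.5032, 0.064, 0.2528]
tool_rot: [2.041, 2.386, -0.003]
contact_force: [-0.9, -0.1, -0.4]
opening: 0.0302
```

Run:
```python
from h import *
from scipy.spatial.transform import Rotation as Ro
o=ctrl.get_obs(); p=o['tool_pos']; print(o['t'],o['q'].round(4),p.round(4)); print(Ro.from_rotvec(o['tool_rot']).as_matrix().round(3))
e=np.array([.9871,.1599]); print('ab',p[:2]@e, p[:2]@[-e[1],e[0]])
```

```text
2.4333 [-0.019  -0.2337  1.8817 -0.0024  1.4936 -0.1746] [0.5032 0.064  0.2528]
[[-0.155  0.988 -0.   ]
 [ 0.988  0.155 -0.002]
 [-0.002 -0.001 -1.   ]]
ab 0.5069863451846384 -0.017260765808472703
```

Call:
jog_arm(
  deltas=[
    [0, 0, 0, 0, 0, 3.7, 0.35],
    [0, 0, 0, 0, 0, 3.7, 0.35],
    [0, 0, 0, 0, 0, 3.7, 0.35],
    [0, 0, 0, 0, 0, 3.7, 0.35],
    [0, 0, 0, 0, 0, 3.9, 0.35],
    [0, 0, 0, 0, 0, 0, 0.35],
    [0, 0, 0, -1.0, 0, 0, 0.35],
    [0, 0, 0, -0.8, 0, 0, 0.35],
    [0, 0, 0, -0.8, 0, 0, 0.35],
    [0, 0, 0, -0.8, 0, 0, 0.35],
    [0, 0, 0, -0.8, 0, 0, 0.35],
    [0, 0, 0, -0.8, 0, 0, 0.35],
  ],
)

```text
t: 3.43
tool_pos: [0.5115, 0.0188, 0.0685]
tool_rot: [2.033, 2.392, 0.005]
contact_force: [-0.5, 3.6, 1.9]
opening: 0.03
```

Run:
```python
from h import *
o=ctrl.get_obs(); print(o['t'],o['q'].round(4),o['tool_pos'].round(4))
for n in ('top','side'):
    im,d=vision.get_image(n); np.savez(f'{n}1.npz',im=im,d=d)
a=np.load('top1.npz')['im'][115:305,225:365]; b=np.load('side1.npz')['im'][115:275,200:390]
o=np.zeros((570,800,3),np.uint8); o[:,:420]=cv2.resize(a,(420,570),interpolation=3); o[:315,424:798]=cv2.resize(b,(374,315),interpolation=3)
cv2.imwrite('pics/push1.png',o[...,::-1])
```

```text
3.4333 [-1.0930e-01 -2.5600e-02  2.0207e+00  1.1000e-03  1.1428e+00 -2.7130e-01] [0.5115 0.0188 0.0685]
```

View pics/push1.png

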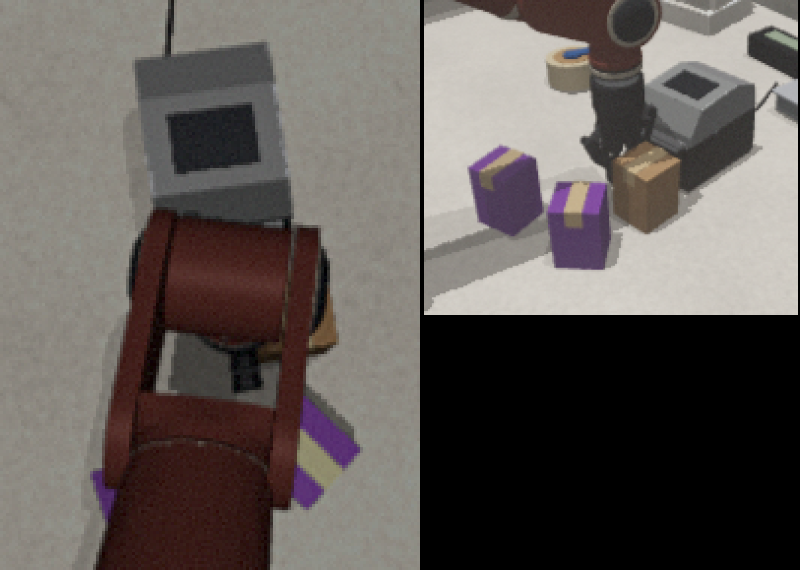

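The carton at about (645,185) in the inset is sliding right and upright, and both the printer and the purple cartons are untouched. I'll keep pushing.

Call:
jog_arm(
  deltas=[
    [0, 0, 0, -0.8, 0, 0, 0.35],
    [0, 0, 0, -0.8, 0, 0, 0.35],
    [0, 0, 0, -0.8, 0, 0, 0.35],
    [0, 0, 0, -0.8, 0, 0, 0.35],
    [0, 0, 0, -0.8, 0, 0, 0.35],
    [0, 0, 0, -0.8, 0, 0, 0.35],
    [0, 0, 0, -0.8, 0, 0, 0.35],
    [0, 0, 0, -0.8, 0, 0, 0.35],
    [0, 0, 0, -0.8, 0, 0, 0.35],
    [0, 0, 0, -0.8, 0, 0, 0.35],
    [0, 0, 0, -0.8, 0, 0, 0.35],
    [0, 0, 0, -0.8, 0, 0, 0.35],
  ],
)

```text
t: 4.53
tool_pos: [0.5255, -0.0761, 0.0663]
tool_rot: [-2.034, -2.394, 0.0]
contact_force: [-0.7, 4.6, 2.4]
opening: 0.03
```

```bash
cat > chk.py <<'E'
from h import *
o=ctrl.get_obs(); print(o['t'],o['q'].round(4),o['tool_pos'].round(4),o['contact_force'].round(1))
e=np.array([.9871,.1599]); f=np.array([-.1599,.9871]); print('tcp ab',o['tool_pos'][:2]@e,o['tool_pos'][:2]@f)
for n in('top','side'):
    im,d=vision.get_image(n); P=cloud(n,d); hsv=cv2.cvtColor(im,cv2.COLOR_RGB2HSV); z=P[...,2]; a=P[...,:2]@e; b=P[...,:2]@f
    c=(z>.09)&(z<.112)&(hsv[...,0]>5)&(hsv[...,0]<28)&(hsv[...,1]>50)&(a>.42)&(a<.6)&(b<0)&(b>-.3)
    pts=np.c_[a[c],b[c]]*1000; print(n,len(pts),np.median(z[c]) if c.any() else '',cv2.minAreaRect(pts.astype(np.float32)) if len(pts)>3 else '')
E
python3 chk.py
```

```text
4.5333 [-0.2839  0.0254  1.9739 -0.      1.1424 -0.4459] [ 0.5255 -0.0761  0.0663] [-0.7  4.6  2.4]
tcp ab 0.5065608095631585 -0.1591128755338458
top 33 0.10189558831426104 ((473.42620849609375, -175.0753936767578), (11.403484344482422, 61.54939270019531), 10.645230293273926)
side 541 0.10276280791775042 ((508.52679443359375, -210.5382537841797), (74.02198791503906, 72.42491149902344), 1.5790895223617554)
```

The carton is at b≈-0.208, about 144 mm to the side of the printer's centre line, and upright. Next I'll retreat, rise, close the fingers and tilt the tool.

Call:
jog_arm(
  deltas=[
    [0, 0, 0, 2.0, 0, 0, 0.35],
    [0, 0, 0, 1.4, 0, 0, 0.35],
    [0, 0, 0, 0, -0.8, -4.0, 0],
    [0, 0, 0, 0, -0.8, -4.0, 0],
    [0, 0, 0, 0, -0.8, -4.0, 0],
    [0, 0, 0, 1.0, -0.8, -4.0, 0],
    [0, 0, 0, 3.0, -0.8, -2.0, 0],
    [0, 0, 0, 3.0, -0.8, -2.0, 0],
    [0, 0, 0, 1.0, -0.8, 0, 0],
    [-0.1, 0, 0, 0, 0, 0, 0],
    [-0.1, 0, 0, 0, 0, 0, 0],
    [0, 0, 0, 0, 0, 0, 0],
  ],
)

```text
t: 5.63
tool_pos: [0.4496, 0.0284, 0.2637]
tool_rot: [1.944, 2.289, 0.229]
contact_force: [-0.9, -0.4, -0.5]
opening: 0.0002
```

Call:
jog_arm(
  deltas=[
    [-0.1, 0, 0, 0, 0, 0, 0],
    [-0.1, 0, 0, 0, 0, 0, 0],
    [-0.1, 0, 0, 0, 0, 0, 0],
    [-0.1, 0, 0, 0, 0, 0, 0],
    [-0.1, 0, 0, 0, 0, 0, 0],
    [-0.04, 0, 0, 0, 0, 0, 0],
    [0, 0, 0, 0, 0, 0, 0],
  ],
)

```text
t: 6.22
tool_pos: [0.4506, 0.0278, 0.2628]
tool_rot: [1.661, 1.952, 0.753]
contact_force: [-0.2, -0.1, -0.5]
opening: -0.0001
```

```bash
cat > st.py <<'E'
from h import *
from scipy.spatial.transform import Rotation as Ro
o=ctrl.get_obs(); p=o['tool_pos']; print(o['t'].round(2),'q',o['q'].round(3),p.round(4),o['contact_force'].round(1),o['opening'],ctrl.tcp_to_tips)
B=np.array([[.9871,.1599,0],[-.1599,.9871,0],[0,0,1]]); M=B@Ro.from_rotvec(o['tool_rot']).as_matrix(); print('abz',(B@p).round(4)); print(M.round(3))
tip=B@p+M[:,2]*ctrl.tcp_to_tips; print('tip',tip.round(4),'lip rel',(np.array([.569,-.064,.0835])-tip).round(4))
E
python3 st.py; python3 chk.py
```

```text
6.2167 [-0.2684 -0.9486  2.4171  0.3368  1.0106 -0.5107] [0.4506 0.0278 0.2628] [-0.2 -0.1 -0.5]
tcp ab 0.4492638130454911 -0.04463044637306976
top 705 0.09941841164753264 ((507.9163513183594, -202.06874084472656), (70.58334350585938, 69.837890625), 0.12721878290176392)
side 506 0.10118080066098478 ((508.55267333984375, -205.35427856445312), (71.64430236816406, 73.77715301513672), 89.80593872070312)Traceback (most recent call last):
  File "st.py", line 3, in <module>
    o=ctrl.get_obs(); p=o['tool_pos']; print(o['t'].round(2),'q',o['q'].round(3),p.round(4),o['contact_force'].round(1),o['opening'],ctrl.tcp_to_tips)
                                             ^^^^^^^^^^^^
AttributeError: 'float' object has no attribute 'round'
```

```bash
sed -i "s/o\['t'\].round(2)/o['t']/" st.py; python3 st.py
python3 - <<'E'
from h import *
im,d=vision.get_image('side'); o=cv2.resize(im[60:290,150:430],(728,598),interpolation=3); cv2.imwrite('pics/tilt.png',o[...,::-1])
E
```

```text
6.3167 q [-0.267 -0.945  2.412  0.336  1.011 -0.51 ] [0.4517 0.0279 0.2652] [ 0.8 -0.3 -0.4] 0.00018614880155495467 0.022
abz [ 0.4503 -0.0447  0.2652]
[[-0.001  0.74   0.672]
 [ 1.     0.001  0.001]
 [ 0.     0.672 -0.74 ]]
tip [ 0.4651 -0.0447  0.2489] lip rel [ 0.1039 -0.0193 -0.1654]
```

View pics/tilt.png

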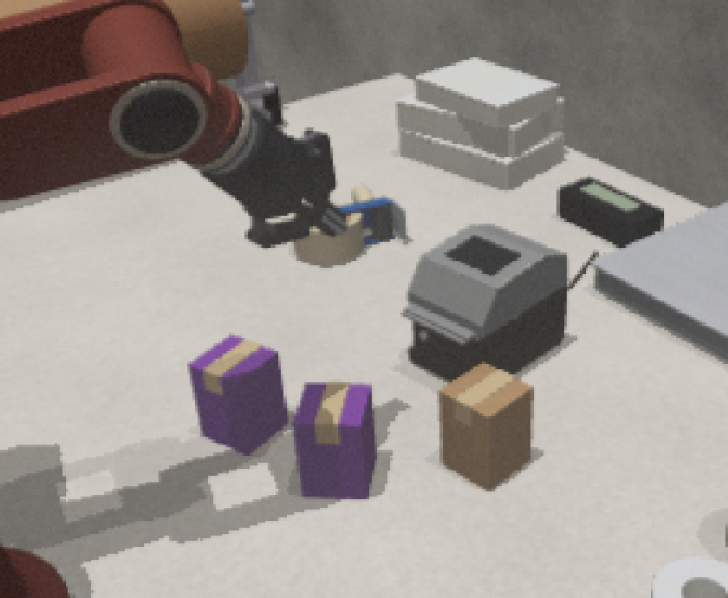

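The side view shows the tilted gripper's knuckles sticking out in the vertical plane at (320,150) and (270,235). A quarter turn about the tool axis puts them sideways, clear of the lid and bench. The carton at (487,425) stands clear of the printer.

Call:
jog_arm(
  deltas=[
    [0, 0, 0.12, 0, 0, 1.0, 0],
    [0, 0, 0.12, 0, 0, 1.0, 0],
    [0, 0, 0.12, 0, 0, 1.0, 0],
    [0, 0, 0.12, 0, 0, 1.0, 0],
    [0, 0, 0.12, 0, 0, 1.0, 0],
    [0, 0, 0.12, 0, 0, 1.0, 0],
    [0, 0, 0.12, 0, 0, 1.0, 0],
    [0, 0, 0.12, 0, 0, 1.0, 0],
    [0, 0, 0.12, 0, 0, 1.0, 0],
    [0, 0, 0.12, 0, 0, 1.0, 0],
    [0, 0, 0.12, 0, 0, 1.0, 0],
    [0, 0, 0.12, 0, 0, 1.0, 0],
  ],
)

```text
t: 7.37
tool_pos: [0.5329, 0.0415, 0.1771]
tool_rot: [-2.887, -0.419, -1.128]
contact_force: [-0.1, -0.6, -0.2]
opening: 0.0001
```

Call:
jog_arm(
  deltas=[
    [0, 0, 0.12, 0, 0, 0, 0],
    [0, 0, 0.01, -1.9, 0, 0, 0],
    [0, 0, 0, -1.9, 0, 0, 0],
    [0, 0, 0, -1.8, 0, 0, 0],
    [0, 0, 0, 0, 0, 1.5, 0],
    [0, 0, 0, 0, 0, 1.5, 0],
    [0, 0, 0, 0, 0, 0, 0],
  ],
)

```text
t: 7.95
tool_pos: [0.5109, 0.0381, 0.115]
tool_rot: [-2.868, -0.235, -1.104]
contact_force: [0.6, -0.1, 0.0]
opening: 0.0001
```

```bash
python3 st.py
```

```text
7.95 q [-0.191 -0.496  2.432  0.462  0.552  0.903] [0.5109 0.0381 0.115 ] [ 0.6 -0.1  0. ] 6.320735415622032e-05 0.022
abz [ 0.5104 -0.0441  0.115 ]
[[ 0.742  0.003  0.67 ]
 [ 0.002 -1.     0.003]
 [ 0.67  -0.001 -0.742]]
tip [ 0.5252 -0.0441  0.0987] lip rel [ 0.0438 -0.0199 -0.0152]
```

Call:
jog_arm(
  deltas=[
    [0, 0, 0, 0, 0, 1.5, 0],
    [0, 0, 0, 0, 0, 1.5, 0],
    [0, 0, 0, 0, 0, 1.5, 0],
    [0, 0, 0, 0, 0, 1.2, 0],
    [0, 0, 0, 0, 0, 1.1, 0],
    [0, 0, 0, 0, 0, 0, 0],
  ],
)

```text
t: 8.45
tool_pos: [0.5568, 0.0455, 0.066]
tool_rot: [-2.867, -0.235, -1.106]
contact_force: [-0.6, 0.2, 0.0]
opening: -0.0001
```

```bash
python3 st.py
python3 - <<'E'
from h import *
im,d=vision.get_image('side'); o=cv2.resize(im[110:230,240:400],(800,600),interpolation=3); cv2.imwrite('pics/ins.png',o[...,::-1])
E
```

```text
8.45 q [-0.149 -0.22   2.335  0.599  0.376  0.77 ] [0.5568 0.0455 0.066 ] [-0.6  0.2  0. ] -0.00013292536106216586 0.022
abz [ 0.5569 -0.0441  0.066 ]
[[ 0.741  0.003  0.672]
 [ 0.002 -1.     0.003]
 [ 0.672 -0.001 -0.741]]
tip [ 0.5717 -0.0441  0.0497] lip rel [-0.0027 -0.0199  0.0338]
```

View pics/ins.png

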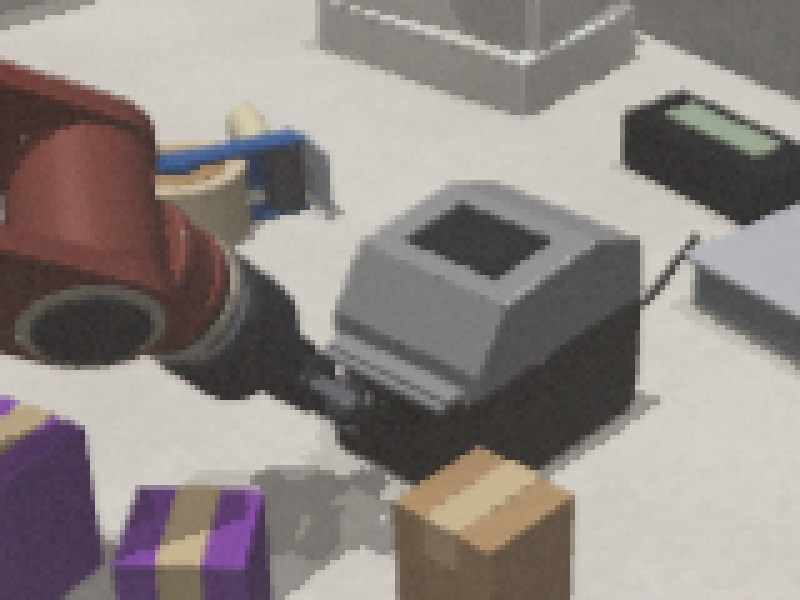

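The fingertips are under the lip at about (355,395) in the crop, with no contact force yet, and the carton and purple boxes are clear. Next I'll work out the arc rows.

Run:
```python
import numpy as np
h=np.array([.741,.09]); T=np.array([.580,.057]); n=np.array([.741,.672]); d=np.array([.672,-.741])
b=np.r_[np.arange(-.2,1.5,.075)]; P=np.c_[h[0]-.158*np.cos(b),h[1]+.158*np.sin(b)]
D=np.diff(np.vstack([T,P]),axis=0)*100
for i,r in enumerate(D): print(round(b[i],3),round(r@n,2),round(r@d,2))
```

```text
-0.2 0.56 0.29
-0.125 0.64 -1.0
-0.05 0.72 -0.94
0.025 0.79 -0.89
0.1 0.85 -0.83
0.175 0.91 -0.76
0.25 0.96 -0.69
0.325 1.01 -0.62
0.4 1.06 -0.54
0.475 1.09 -0.46
0.55 1.12 -0.37
0.625 1.15 -0.29
0.7 1.17 -0.2
0.775 1.18 -0.11
0.85 1.18 -0.03
0.925 1.18 0.06
1.0 1.18 0.15
1.075 1.16 0.24
1.15 1.14 0.33
1.225 1.11 0.41
1.3 1.08 0.49
1.375 1.04 0.57
1.45 0.99 0.65
```

Call:
jog_arm(
  deltas=[
    [0, 0, 0, 0.5, 0, 0.3, 0],
    [0, 0, 0, 0.6, 0, -1.0, 0],
    [0, 0, 0, 0.7, 0, -0.9, 0],
    [0, 0, 0, 0.8, 0, -0.9, 0],
    [0, 0, 0, 0.9, 0, -0.8, 0],
    [0, 0, 0, 0.9, 0, -0.8, 0],
  ],
)

```text
t: 9.0
tool_pos: [0.5608, 0.0458, 0.1284]
tool_rot: [-2.867, -0.234, -1.112]
contact_force: [-0.6, -0.1, -1.3]
opening: 0.0005
```

```bash
python3 st.py
python3 - <<'E'
from h import *
im,d=vision.get_image('side'); o=cv2.resize(im[110:230,240:400],(800,600),interpolation=3); cv2.imwrite('pics/lift.png',o[...,::-1])
E
```

```text
9.0 q [-0.146 -0.347  2.308  0.435  0.505  0.952] [0.5608 0.0458 0.1284] [-0.6 -0.1 -1.3] 0.0004545998127065729 0.022
abz [ 0.5609 -0.0445  0.1284]
[[ 0.738  0.002  0.674]
 [ 0.002 -1.     0.001]
 [ 0.674  0.001 -0.738]]
tip [ 0.5758 -0.0445  0.1122] lip rel [-0.0068 -0.0195 -0.0287]
```

View pics/lift.png

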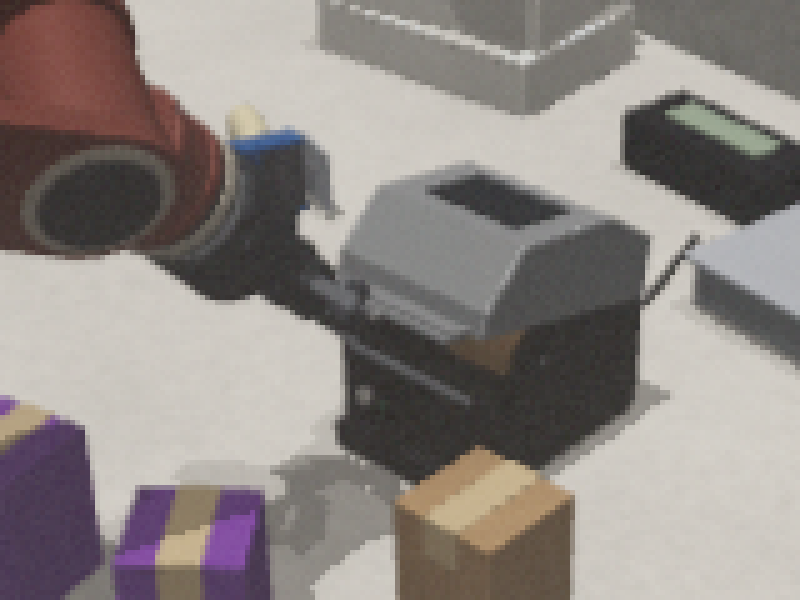

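The lid is rising cleanly, with the fingertip under the lip at (360,305) and only a light force. I'll continue the arc.

Call:
jog_arm(
  deltas=[
    [0, 0, 0, 1.0, 0, -0.7, 0],
    [0, 0, 0, 1.0, 0, -0.6, 0],
    [0, 0, 0, 1.1, 0, -0.5, 0],
    [0, 0, 0, 1.1, 0, -0.5, 0],
    [0, 0, 0, 1.1, 0, -0.4, 0],
    [0, 0, 0, 1.2, 0, -0.3, 0],
    [0, 0, 0, 1.2, 0, -0.2, 0],
    [0, 0, 0, 1.2, 0, -0.1, 0],
    [0, 0, 0, 1.2, 0, 0, 0],
  ],
)

```text
t: 9.8
tool_pos: [0.6137, 0.0544, 0.2211]
tool_rot: [-2.866, -0.234, -1.113]
contact_force: [-0.0, 0.0, -0.4]
opening: 0.0001
```

Call:
jog_arm(
  deltas=[
    [0, 0, 0, 1.2, 0, 0.1, 0],
    [0, 0, 0, 1.2, 0, 0.2, 0],
    [0, 0, 0, 1.2, 0, 0.2, 0],
    [0, 0, 0, 1.1, 0, 0.3, 0],
    [0, 0, 0, 1.1, 0, 0.4, 0],
    [0, 0, 0, 1.1, 0, 0.5, 0],
    [0, 0, 0, 1.0, 0, 0.6, 0],
    [0, 0, 0, 1.0, 0, 0.6, 0],
  ],
)

```text
t: 10.47
tool_pos: [0.6983, 0.0683, 0.2595]
tool_rot: [-2.866, -0.234, -1.114]
contact_force: [0.1, 0.0, 0.5]
opening: -0.0002
```

```bash
python3 st.py
python3 - <<'E'
from h import *
im,d=vision.get_image('side'); o=cv2.resize(im[60:240,220:460],(800,600),interpolation=3); cv2.imwrite('pics/over.png',o[...,::-1])
E
```

```text
10.4667 q [-0.064 -0.134  1.899  0.248  0.664  1.205] [0.6983 0.0683 0.2595] [0.1 0.  0.5] -0.00018391528527160152 0.022
abz [ 0.7002 -0.0442  0.2595]
[[ 0.738  0.002  0.675]
 [ 0.002 -1.     0.001]
 [ 0.675  0.001 -0.738]]
tip [ 0.7151 -0.0442  0.2432] lip rel [-0.1461 -0.0198 -0.1597]
```

View pics/over.png

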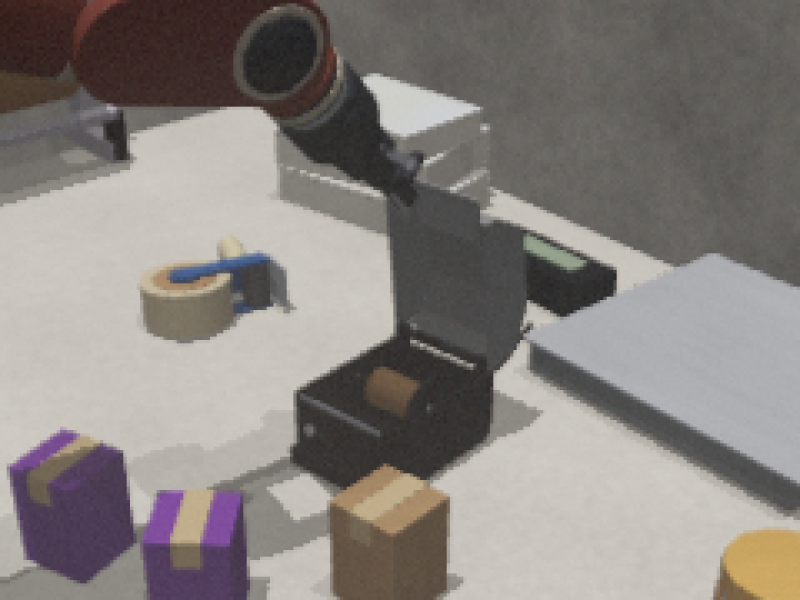

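The lid stands near upright with the tip at (412,190). I'll push a little further forward, then back off.

Call:
jog_arm(
  deltas=[
    [0, 0, 0, 0.8, 0, 0.7, 0],
    [0, 0, 0, 0.8, 0, 0.7, 0],
    [0, 0, 0, 0.8, 0, 0.7, 0],
    [0, 0, 0, 0, 0, 0, 0],
    [0, 0, 0, -2.0, 0, -2.0, 0],
    [0, 0, 0, -2.0, 0, -2.0, 0],
    [0, 0, 0, -2.0, 0, -2.0, 0],
    [0, 0, 0, -2.0, 0, -2.0, 0],
    [0, 0, 0, 0, 0, -2.0, 0],
    [0, 0, 0, 0, 0, 0, 0],
    [0, 0, 0, 0, 0, 0, 0],
    [0, 0, 0, 0, 0, 0, 0],
  ],
)

```text
t: 11.52
tool_pos: [0.6037, 0.0528, 0.2792]
tool_rot: [-2.866, -0.234, -1.113]
contact_force: [0.1, -0.1, 0.5]
opening: 0.0
```

```bash
python3 st.py; python3 chk.py
python3 - <<'E'
from h import *
e=np.array([.9871,.1599]); f=np.array([-.1599,.9871])
im,d=vision.get_image('side'); o=cv2.resize(im[60:240,220:460],(800,600),interpolation=3); cv2.imwrite('pics/end.png',o[...,::-1])
P=cloud('side',d); a=P[...,:2]@e; b=P[...,:2]@f; z=P[...,2]
k=(abs(b+.064)<.045)&(z>.19)&(z<.275)&(a>.70)&(a<.9)
s=np.polyfit(z[k],a[k],1); print('lid underside pts',k.sum(),'zmax',z[k].max(),'a at zmax',a[k][z[k].argmax()],'lean past upright',np.arctan(s[0]))
imt,dt=vision.get_image('top'); Pt=cloud('top',dt)
for nm,(u,v) in dict(jar=(461,160),roll=(455,213),tape=(165,165)).items(): print(nm,Pt[v,u].round(3))
E
```

```text
11.5167 q [-0.115 -0.41   2.087  0.27   0.761  1.165] [0.6037 0.0528 0.2792] [ 0.1 -0.1  0.5] 2.352906588300682e-05 0.022
abz [ 0.6044 -0.0444  0.2792]
[[ 0.738  0.002  0.675]
 [ 0.002 -1.     0.001]
 [ 0.675  0.001 -0.738]]
tip [ 0.6192 -0.0444  0.263 ] lip rel [-0.0502 -0.0196 -0.1795]
11.5167 [-0.1149 -0.4095  2.0867  0.2704  0.7614  1.1653] [0.6037 0.0528 0.2792] [ 0.1 -0.1  0.5]
tcp ab 0.6043622301624163 -0.044404306918496096
top 702 0.09960419920758398 ((507.9970397949219, -202.3804473876953), (70.43077850341797, 70.43280792236328), 89.87281799316406)
side 510 0.10110083679864032 ((507.4539489746094, -204.64300537109375), (73.23503112792969, 72.56321716308594), 0.09359689801931381)
lid underside pts 340 zmax 0.2573533641830863 a at zmax 0.7894021440324456 lean past upright 0.08777407797564406
jar [ 0.671 -0.391  0.133]
roll [ 0.541 -0.397  0.058]
tape [0.669 0.412 0.058]
```

View pics/end.png

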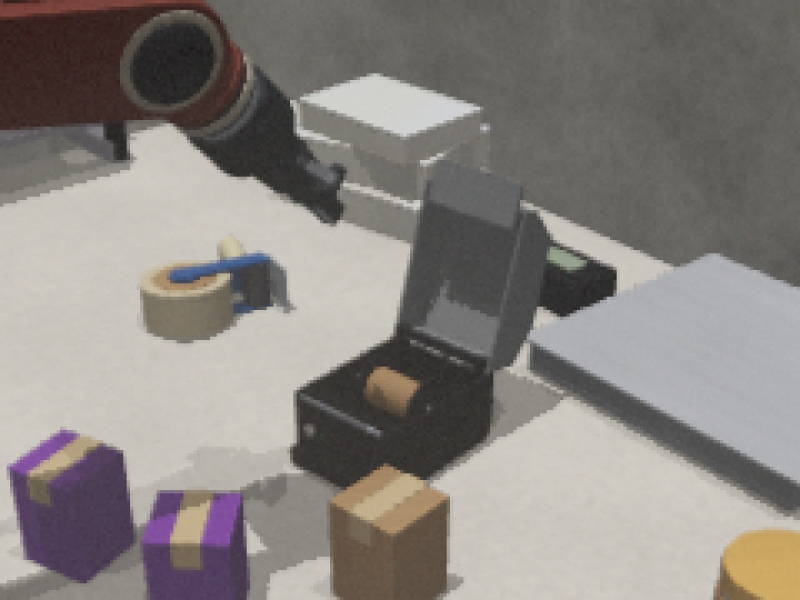

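The lid leans back with its lip at (475,185), the fingers are clear, and everything else is where it was. From the hinge to the lip I get about 1.85–1.9 rad. The line fit's lean is lower because it mixes in hollow-interior points. I'll wait a second and check the lid is at rest.

Call:
jog_arm(
  deltas=[
    [0, 0, 0, 0, 0, 0, 0],
    [0, 0, 0, 0, 0, 0, 0],
    [0, 0, 0, 0, 0, 0, 0],
    [0, 0, 0, 0, 0, 0, 0],
    [0, 0, 0, 0, 0, 0, 0],
    [0, 0, 0, 0, 0, 0, 0],
    [0, 0, 0, 0, 0, 0, 0],
    [0, 0, 0, 0, 0, 0, 0],
    [0, 0, 0, 0, 0, 0, 0],
    [0, 0, 0, 0, 0, 0, 0],
    [0, 0, 0, 0, 0, 0, 0],
    [0, 0, 0, 0, 0, 0, 0],
  ],
)

```text
t: 12.72
tool_pos: [0.6034, 0.0528, 0.2788]
tool_rot: [-2.866, -0.234, -1.112]
contact_force: [-0.3, -0.4, 0.2]
opening: 0.0002
```

Run:
```python
from h import *
e=np.array([.9871,.1599]); f=np.array([-.1599,.9871])
for i in range(3):
    im,d=vision.get_image('side'); P=cloud('side',d); a=P[...,:2]@e; b=P[...,:2]@f; z=P[...,2]
    k=(abs(b+.064)<.045)&(z>.225)&(z<.275)&(a>.72)&(a<.9)   # lip region
    j=k&(z>np.percentile(z[k],90)); print(k.sum(),a[j].mean(),z[j].mean(),'theta~',np.pi/2+np.arctan2(a[j].mean()-.741,z[j].mean()-.09)+.04)
```

```text
259 0.7912976016491869 0.2551414225528379 theta~ 1.906443142457876
265 0.7912116078605055 0.25492665478407917 theta~ 1.906328941062664
263 0.7909126745739381 0.25527943552680454 theta~ 1.9040774632646613
```

The lid is at its stop, about 1.90 rad, and isn't moving.

```bash
python3 -c "
from station import ctrl
print(ctrl.finish_job())"
```

```text
the job is handed in; nothing more can be done
None
```

The carton is out of the printer's way and the lid lies back open. I handed the job in at about 13 s; the hand-in reported no verdict.

**What I did:** I slid the brown carton along the bench to the right with the partly open fingers. I then put the closed fingertips under the lip, took the lid round its hinge arc past upright, and backed the arm off.

**Last checks:**
- **Carton:** upright, its centre about 139 mm right of the printer's centre line (the limit is 110 mm), with its top at about 100 mm.
- **Lid:** measured at about 1.90 rad, steady over three readings, with nothing touching it.
- **Bystanders:** one point checked on each of the jar, tape gun and label roll had not moved by more than a few millimetres.
- **Purple cartons:** unmoved in the pictures, not measured.

**One check disagreed:** a straight-line fit to the lid's underside gave only about 0.09 rad past upright. I set it aside because it mixed in points from inside the hollow lid, and used the hinge-to-lip angle instead, which agrees with the picture and the stop.

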